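# Knock-test a cuvette box in the spring tester

### The arm

A 7-joint arm with a two-finger parallel gripper is mounted at the origin on a cart in front of the work surface, level with it; the furniture and walls round the work are solid. World frame = base frame: x ahead of the robot, y to its left, z up, the work surface at z = 0. Lengths are in mm, angles in rad, forces in N, time in s.
With the tool pointing down it reaches from about 350 to 900 mm from the base axis. Payload 7.2 kg.
Tool frame: the origin (TCP) lies at the very end of the fingers, on their centre line; the grasp point (between the pads) lies 19 mm behind it; z points along the fingers, y is the direction in which the jaws open and shut (so a half turn about z gives the same grasp; the last joint's range is limited). The gripper opens to 85 mm and grips with 20 to 120 N. Pads are 22 mm wide; open, the fingers measure 114 mm over their backs; the gripper's body (76 mm by 85 mm) begins 54 mm behind the grasp point. The pads swing forward as they close: fully open they stand 13 mm farther back than shut.
Start: joints at [-1.269, 0.411, -0.013, 1.596, 0.006, 1.134, -0.082], TCP at [225.902, 582.749, 231.297] pointing down, gripper open.
Joint ranges: [-2.95, 2.95], [-0.29, 1.99], [-1.47, 1.44], [0.14, 2.54], [-1.03, 4.17], [0.13, 1.85], [-2.86, 2.86]. Speed limits (rad/s): [2.39, 2.39, 3.01, 3.01, 3.14, 3.14, 3.14].

### API

Orientations are given as a 3x3 rotation matrix whose columns are the frame's x, y, z axes.
In Python, from bench import env, gripper_to, observe, viewer gives the robot as it stands. Calls block until the motion is done:
- env.move_ptp(position, orientation): joint-space move of the TCP to a pose.
- env.servo_line(position, max_speed=150, rot=None): straight line of the TCP; rot=None keeps the orientation; max_speed is the mean speed in mm/s.
- env.move_j(angles): joint-space move.
- gripper_to(opening): finger opening in mm; the grip force is fixed at half the most; returns when the fingers have stopped.
- env.pause(seconds).
- env.inverse_kinematics(position, orientation): joint angles nearest the present ones, or None.
- observe(): the state.
- viewer.capture(name): name is "side" or "top" or "wrist"; returns a dict with "img" (400x640x3 uint8, blue, green, red), "fx", "fy", "cx", "cy" (pixels), "distortion" ([k1, k2, p1, p2, k3] as OpenCV has them; the pictures are not rectified), "R" (3x3) and "t" (3): a world point X has camera coordinates R X + t. Camera axes: x right, y down, z forward; pixel columns grow to the right and rows downward; lengths in mm; the calibration is good to about 2 mm. A picture is of the moment at which its call begins. There is no depth.
A pose or a line that the arm cannot do raises env.PlanningError and nothing moves.
- env.close_job(): hands the job in, once; it reports no verdict.
The state is a dict: "clock": time; "q": joint angles; "dq": joint speeds; "effort": joint torques, N m; "ee_pos": TCP position; "eef_rot": TCP orientation; "contact_force": force on the tool from outside, world axes, zero at the start; "moment": the same for the moment, N m; "opening": finger opening in mm.
Only numpy, scipy, OpenCV 4.12 (cv2) and the standard library are available. Lean on these libraries where they do the work, as an engineer would, in place of code of your own. Each camera call takes 0.05 s, during which the arm holds its last target. There are 200 camera calls.

### The job

Give the blue cuvette box a knock in the spring knock tester. Swing the sprung arm back by its upright handle until the sear catches, let go so that it stays cocked, then lay the box flat and centred on the rubber bed, a long side facing the two stop posts, and let go of it. Then press the round trigger button fully down so that the arm snaps shut, and leave the box pinned between the arm and both posts; leave the timer, amber bottle, beaker and tape where they are.

Things in the scene. Friction and masses are not known exactly. Their poses are not given: they have to be found in the camera images.
- bed (a point): Centre of the top of the rubber bed (92 x 58 mm) of the knock tester, 18 mm above the worktop. Axes: z up, y level towards the two stop posts. The box belongs with its centre 12.5 mm above this point, its 54 mm width along y. The tester is a fixed grey plate, top 16 mm above the worktop, from x = -95 to +140 and y = -215 to +60 mm in these axes.
- stops (a point): Point midway between the rubber faces of the two aluminium stop posts, 14 mm above the bed, 27 mm in +y from bed (same axes). The posts stand at x = -34 and +34 mm from it, each 14 mm wide and up to 24 mm above the bed; 54 mm is free between them, so that a finger fits there beside the box.
- pivot (a point): Upright hinge axis of the sprung arm, 46 mm above the worktop (the arm's top); at x = +110, y = -41 mm from bed. The arm is an aluminium bar 16 mm wide, 202 mm long from here, 30 to 46 mm above the worktop, with a rubber pad 110 mm from the pivot that presses on the box.
- handle (a point): Centre of the arm's upright black round handle: 22 mm diameter, 46 to 92 mm above the worktop, 190 mm from the pivot; can be gripped from above and may turn between the fingers. To cock, swing it about the pivot anticlockwise seen from above (towards -y of bed); this takes 2 to 12 N.
- striker (a joint): Angle of the arm, rad, growing anticlockwise seen from above. -0.25: at rest on its forward stop over the empty bed, as at the start; 0: parallel to x of bed, closed on the box. Swung past about 0.77 the sear springs up behind it (hard stop 0.85); let back, it rests cocked at about 0.75. The spring pulls it to -0.25: let go too early, it snaps back.
- button_top (a point): Centre of the top of the grey round trigger button, 32 mm diameter, 56 mm above the worktop when up, in a black housing 48 mm wide on the tester, beside the cocked arm on the side away from the bed. Pressed straight down by its full 12 mm it pulls the sear down and frees the arm; this takes 3 to 9 N.
- trigger (a joint): How far the trigger button is pressed, m: 0 up, 0.012 fully down. The button and sear are one part: it also dips and springs up again as the arm rides over the sear in cocking.
- box_mid (a point): Centre of the blue closed cuvette box (loose, about 70 g), 12.5 mm above its underside: 54 mm along its x, 84 mm along its y, 25 mm high; z up. Grip it across its 54 mm width. It lies on the worktop at the robot's right at the start. Its lid does not open.
- box: The same cuvette box; origin at its underside, 1 mm off the centre in x.
- timer: White bench timer, 62 x 62 x 21 mm, at the front left; a bystander. Origin under its centre.
- amber_bottle: Amber reagent bottle, 46 mm diameter, 102 mm tall, behind the tester; a bystander. Origin under its centre.
- tape: Roll of masking tape, 104 mm wide, 25 mm high, lying on the purple notebook (14 mm thick); a bystander. Origin under its centre.
- beaker: Small clear beaker, 53 mm diameter, 69 mm tall, behind the tester; a bystander. Origin under its centre.
There are look-alikes about, which are no part of the job. Of the things that look like the box, the larger one is meant.

How it is judged:
By the outcome, as a careful person would: the job done as asked, in the order asked, and still so for the second after the job is handed in, with the robot touching nothing.
It also fails if it takes over 69 s, if anything falls off the work surface, if the arm or the gripper's body presses on something with over 40 N, if the wrist force passes 120 N, or if a joint passes its speed limit or range.

## Working session

There is one attempt and no reset: what is moved stays moved. The work goes in short steps, each a Python script; the robot and the scene stay as the last script left them, time stands still between calls to the robot, and variables do not carry over. Pictures are saved under pics/ and viewed, about 8 in all and at most 12, crops included, and the job is handed in when it is done.

```bash
mkdir -p pics; ls; python3 - <<'E'
from bench import env, viewer, observe
import cv2,pickle
for n in ["side","top"]:
    c=viewer.capture(n); cv2.imwrite(f"pics/{n}0.png",c["img"]); pickle.dump(c,open(f"pics/{n}0.pkl","wb"))
    print(n,c["fx"],c["fy"],c["cx"],c["cy"],c["distortion"],c["R"],c["t"])
print(observe()["clock"], observe()["eef_rot"])
E
```

```text
pics
side 459.52143827974027 459.52143827974027 325.4165788873477 195.05773898384595 [-0.11771058  0.          0.          0.          0.        ] [[ 0.94953189  0.31325954 -0.0160514 ]
 [ 0.13142278 -0.44378156 -0.8864457 ]
 [-0.28481089  0.83959894 -0.46255419]] [-552.8846975     3.7620239  1330.22756834]
top 429.03175307368986 429.03175307368986 313.05290105448375 198.59809448368807 [-0.01824895  0.          0.          0.          0.        ] [[ 0.0034703  -0.99999266  0.00162693]
 [-0.99516406 -0.00361324 -0.09816025]
 [ 0.09816541 -0.00127841 -0.99516929]] [  29.90569153  601.38837075 1257.44040316]
0.1 [[-9.32387124e-01  3.61461027e-01 -4.19940325e-04]
 [ 3.61461255e-01  9.32386105e-01 -1.38265689e-03]
 [-1.08230055e-04 -1.44096364e-03 -9.99998956e-01]]
```

View pics/top0.png

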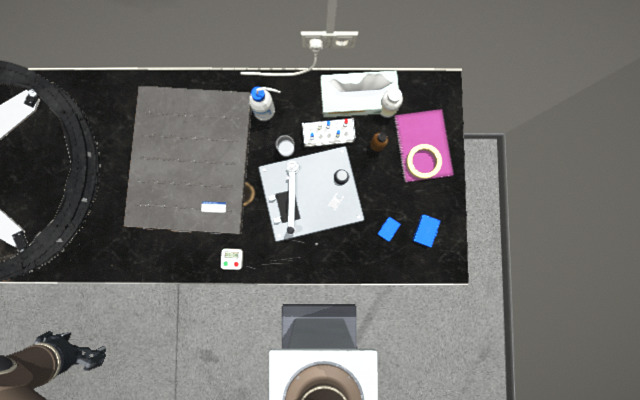

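View pics/side0.png

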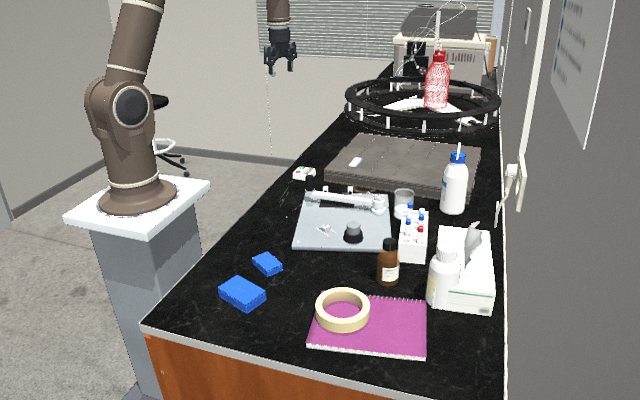

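```bash
cat > h.py <<'E'
import numpy as np, cv2
def ray(c,uv):
    K=np.array([[c["fx"],0,c["cx"]],[0,c["fy"],c["cy"]],[0,0,1.]])
    n=cv2.undistortPoints(np.float64(uv).reshape(-1,1,2),K,np.float64(c["distortion"])).reshape(-1,2)
    R=np.array(c["R"]);o=-R.T@np.array(c["t"])
    return o,np.c_[n,np.ones(len(n))]@R
def world(c,uv,z):
    o,d=ray(c,uv); return o+d*((z-o[2])/d[:,2])[:,None]
def pix(c,P):
    K=np.array([[c["fx"],0,c["cx"]],[0,c["fy"],c["cy"]],[0,0,1.]])
    return cv2.projectPoints(np.float64(P).reshape(-1,1,3),cv2.Rodrigues(np.array(c["R"]))[0],np.float64(c["t"]),K,np.float64(c["distortion"]))[0].reshape(-1,2)
def ortho(c,x0,x1,y0,y1,z,s):
    "rows: x from x1 down to x0; cols: y from y1 down to y0; s px/mm"
    H,W=int((x1-x0)*s),int((y1-y0)*s)
    r,q=np.mgrid[0:H,0:W]
    P=np.c_[(x1-r/s).ravel(),(y1-q/s).ravel(),np.full(H*W,z)]
    m=pix(c,P).astype(np.float32).reshape(H,W,2)
    return cv2.remap(c["img"],m[...,0],m[...,1],cv2.INTER_CUBIC)
def down(a):
    "tool down, jaw (tool y) along world angle a"
    y=np.array([np.cos(a),np.sin(a),0]);z=np.array([0,0,-1.])
    return np.c_[np.cross(y,z),y,z]
E
python3 - <<'E'
from h import *;import pickle
c=pickle.load(open("pics/top0.pkl","rb"))
cv2.imwrite("pics/o1.png",ortho(c,420,740,-350,170,16,1.5))
print(world(c,[(258,166),(347,149),(364,222),(275,241)],16).round(), world(c,[(292,166),(291,232)],46).round(), world(c,[(341,176)],56).round(),world(c,[(428,231),(389,229)],25).round())
E
```

```text
[[ 702.  201.   16.]
 [ 756.  -72.   16.]
 [ 532. -122.   16.]
 [ 474.  146.   16.]] [[697.  95.  46.]
 [501.  97.  46.]] [[666. -50.  56.]] [[ 506. -312.   25.]
 [ 511. -196.   25.]]
```

View pics/o1.png

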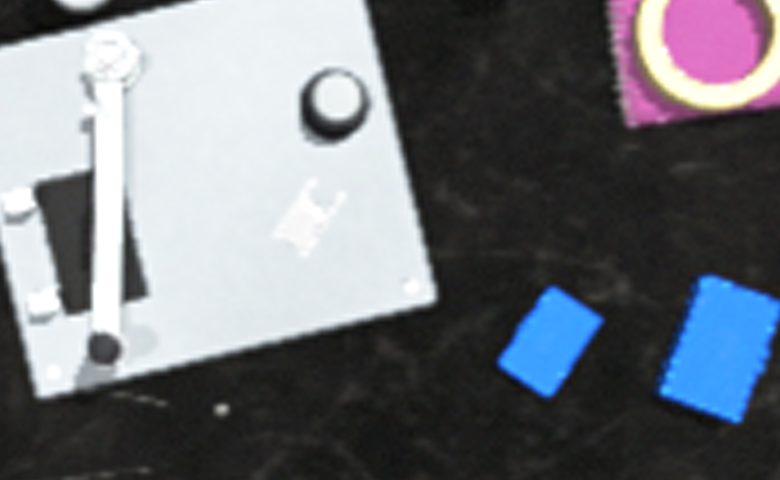

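```bash
cat >> h.py <<'E'
YAW=0.2353; BED=np.array([581.1,108.5,18.])
def bw(x,y,z):
    "bed axes (z from worktop) to world"
    c,s=np.cos(YAW),np.sin(YAW); return np.array([BED[0]+c*x-s*y,BED[1]+s*x+c*y,z])
def hand(th,z,r=190):
    a=th+np.pi; return bw(110+r*np.cos(a),-41+r*np.sin(a),z)
E
python3 - <<'E'
from h import *; from bench import *
for k in (0,np.pi):
    for th in (-.25,.3,.81):
        q=env.inverse_kinematics(hand(th,58),down(YAW+th+np.pi/2-k)); print(k,th,hand(th,58).round(),None if q is None else np.round(q,2))
    for p,a in (((507,-310,20),1.17),(bw(0,0,30),YAW+np.pi/2)):
        q=env.inverse_kinematics(p,down(a-k)); print(None if q is None else np.round(q,2))
q0=env.inverse_kinematics([480,97,260],down(1.556)); print(q0)
env.move_ptp([480,97,260],down(1.556))
import pickle
c=viewer.capture("wrist"); pickle.dump(c,open("pics/w1.pkl","wb")); cv2.imwrite("pics/w1.png",c["img"])
o=observe(); print(o["clock"],o["q"],o["ee_pos"],c["fx"],-np.array(c["R"]).T@c["t"],c["R"])
print(pix(c,[hand(-.25,92),hand(-.25,46),bw(110,-41,46),bw(0,0,18)]))
E
```

```text
0 -0.25 [508.  97.  58.] [-0.43  0.46  0.19  2.03 -0.14  0.67  1.4 ]
0 0.3 [534.  -3.  58.] [-0.24  0.48  0.2   1.99 -0.14  0.69  2.15]
0 0.81 [602. -70.  58.] [-0.03  0.57  0.09  1.8  -0.07  0.77  2.71]
[ 0.1   0.67  0.51  1.87 -0.47  0.73  2.05]
[-0.32  0.59  0.08  1.85 -0.07  0.7   1.6 ]
3.141592653589793 -0.25 [508.  97.  58.] [-0.74  0.51  0.59  2.05 -0.44  0.7  -1.45]
3.141592653589793 0.3 [534.  -3.  58.] [-0.56  0.55  0.63  2.01 -0.48  0.73 -0.67]
3.141592653589793 0.81 [602. -70.  58.] [-0.43  0.66  0.66  1.83 -0.54  0.84 -0.02]
[-0.21  0.89  1.03  1.89 -0.96  0.96 -0.68]
[-0.66  0.66  0.55  1.88 -0.49  0.75 -1.17]
[-0.59613863  0.14824355  0.33726575  1.89465974 -0.05466138  1.10752689
  1.3181444 ]
2.1333 [-0.59714521  0.14871244  0.3362984   1.89435003 -0.05479297  1.10750461
  1.31775265] [479.93564634  98.01551363 259.89040649] 289.0017546473002 [403.09506403  98.8065418  402.51825132] [[ 0.01336897  0.99990999 -0.00112875]
 [ 0.95216044 -0.01238586  0.30534749]
 [ 0.30530602 -0.00515693 -0.95224033]]
[[318.45073709 203.9781024 ]
 [318.49016179 192.55425853]
 [318.3142063  314.72713836]
 [327.0346435  235.47821032]]
```

View pics/w1.png

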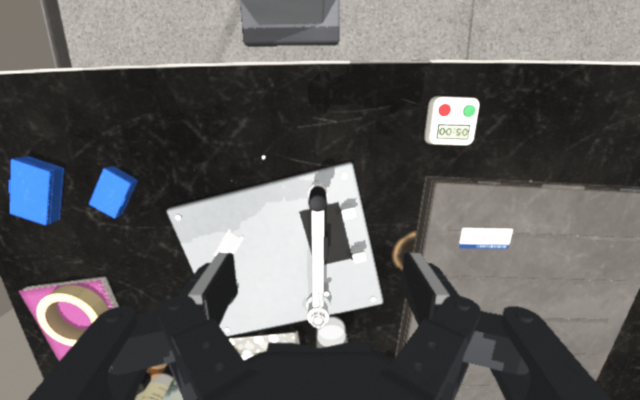

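```bash
python3 - <<'E'
from h import *; from bench import *
R=down(YAW-.25+np.pi/2)
env.move_ptp(hand(-.25,125),R)
env.servo_line(hand(-.25,60),120)
print(gripper_to(0)); o=observe(); print(o["clock"],o["opening"],o["contact_force"],o["ee_pos"])
for th in np.arange(-.1,.81,.15).tolist()+[.805]:
    env.servo_line(hand(th,60),90,down(YAW+th+np.pi/2))
    o=observe(); print(round(th,2),o["clock"],o["opening"],o["contact_force"].round(1),(o["ee_pos"]-hand(th,60)).round(1))
E
```

```text
False
4.0417 20.45907335961418 [-2.24425288 -1.45481885  5.44358254] [507.67567948  96.56181133  60.38965275]
-0.1 4.5083 20.46439406784468 [-2.4  1.4  7.3] [-0.   0.7  0.4]
0.05 4.975 20.109849480078264 [-3.3  1.6  9.1] [-0.3  0.9  0.3]
0.2 5.4417 20.394787487294703 [-4.   1.5  9.8] [-0.4  0.8  0.3]
0.35 5.9083 20.553112003679942 [-5.5  0.8 10. ] [-0.4  0.8  0.4]
0.5 6.375 20.84211049024328 [-6.3  0.8 11.3] [-0.4  0.7  0.4]
0.65 6.8417 20.695783102909427 [-6.5  0.  11. ] [-0.5  0.7  0.4]
0.8 7.3083 20.496544933004213 [-4.8 -0.2  9.5] [-0.4  0.7  0.4]
0.81 7.5583 20.592656055808913 [-6.1  0.   9.4] [-0.6  0.9  0.4]
```

```bash
python3 - <<'E'
from h import *; from bench import *
for th in (.805,.78,.76,.75,.745,.738):
    if th<.8: env.servo_line(hand(th,60),40,down(YAW+th+np.pi/2))
    env.pause(.1);o=observe(); a=YAW+th+np.pi; t=np.array([-np.sin(a),np.cos(a),0])
    print(th,o["clock"],"tang",round(o["contact_force"]@t,2),o["contact_force"].round(1),o["moment"].round(2),(o["ee_pos"]-hand(th,60)).round(2))
c=viewer.capture("top"); cv2.imwrite("pics/o2.png",ortho(c,420,740,-370,150,16,1.5))
E
```

```text
0.805 7.6583 tang -5.08 [-6.4 -0.8  9.5] [-0.06  1.    0.08] [-0.62  0.87  0.39]
0.78 8.025 tang -5.06 [-6.  -0.1  9.6] [-0.03  1.    0.09] [-0.77  0.92  0.35]
0.76 8.375 tang -5.23 [-6.2  0.1 10.1] [-0.05  1.01  0.09] [-0.73  0.96  0.36]
0.75 8.725 tang -3.19 [-4.4 -0.9  8.8] [-0.2   0.75  0.09] [-0.36  0.69  0.39]
0.745 9.075 tang -1.3 [-2.7 -1.6  7.4] [-0.4   0.35  0.17] [0.28 0.26 0.42]
0.738 9.425 tang 4.77 [ 2.8 -4.4  4.5] [-0.85 -0.63  0.33] [ 1.16 -0.3   0.44]
```

View pics/o2.png

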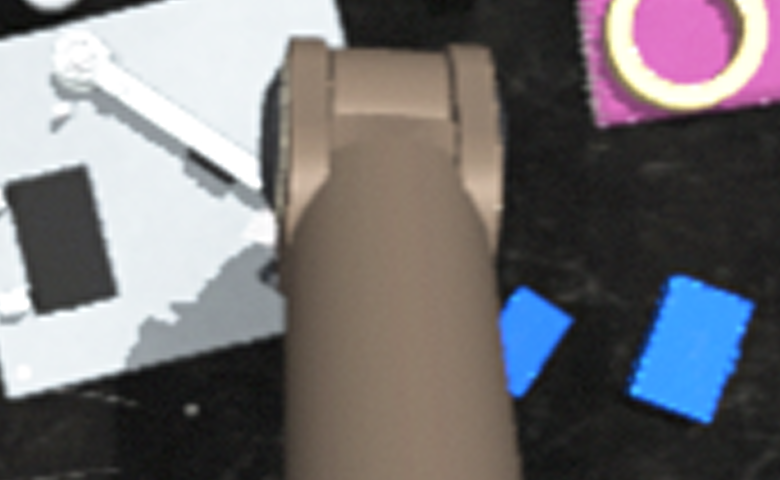

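```bash
python3 - <<'E'
from h import *; from bench import *
import pickle
th=.745
env.servo_line(hand(th,60),40,down(YAW+th+np.pi/2)); gripper_to(48)
env.servo_line(hand(th,140),150)
print(observe()["clock"],observe()["contact_force"].round(1))
gripper_to(85)
env.move_ptp([505,-310,180],down(1.21))
c=viewer.capture("wrist"); pickle.dump(c,open("pics/w2.pkl","wb"))
t=viewer.capture("top"); pickle.dump(t,open("pics/t2.pkl","wb"))
def box(c,z):
    im=ortho(c,420,600,-390,-250,z,4); h=cv2.cvtColor(im,cv2.COLOR_BGR2HSV)
    m=cv2.inRange(h,(95,120,60),(125,255,255)); cs=max(cv2.findContours(m,0,2)[0],key=cv2.contourArea)
    (u,v),wh,an=cv2.minAreaRect(cs); print(z,"x",600-v/4,"y",-250-u/4,np.array(wh)/4,an)
    return im
im=box(c,25); box(t,25)
a=cv2.resize(im,None,fx=.6,fy=.6)
b=cv2.resize(ortho(t,420,740,-200,170,40,1.2),None,fx=1,fy=1)
H=max(a.shape[0],b.shape[0]); p=lambda i:cv2.copyMakeBorder(i,0,H-i.shape[0],0,5,0)
cv2.imwrite("pics/v2.png",np.hstack([p(a),p(b)])); print(observe()["clock"])
E
```

```text
10.7917 [-0.7 -0.4 -0. ]
25 x 506.9388122558594 y -311.81539154052734 [59.39622116 89.33617401] 20.394874572753906
25 x 506.03924560546875 y -307.2499237060547 [67.94764709 87.12108612] 20.432828903198242
12.3833
```

View pics/v2.png

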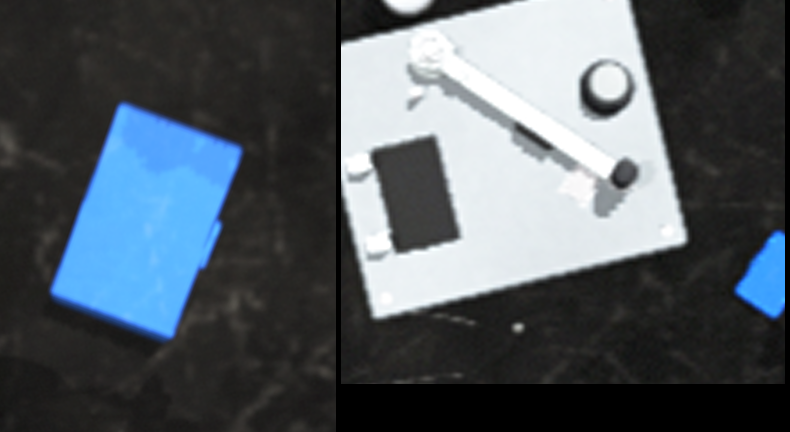

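```bash
python3 - <<'E'
from h import *; from bench import *
a=1.215
env.servo_line([507.9,-311.5,60],150,down(a)); env.servo_line([507.9,-311.5,4],80)
print(observe()["contact_force"].round(1)); gripper_to(0); o=observe(); print(o["clock"],o["opening"],o["contact_force"].round(1),o["ee_pos"].round(1))
env.servo_line([507.9,-311.5,160],150)
env.move_ptp(bw(0,0,160),down(YAW-np.pi/2))
o=observe(); print(o["clock"],o["opening"],o["q"].round(2),(o["ee_pos"]-bw(0,0,160)).round(1))
c=viewer.capture("wrist"); t=viewer.capture("side")
x=[int(v) for v in pix(t,[bw(0,0,80)])[0]]; s=t["img"][x[1]-70:x[1]+70,x[0]-100:x[0]+100]
s=cv2.resize(s,None,fx=2,fy=2); cv2.imwrite("pics/v3.png",np.hstack([cv2.resize(c["img"],(400,250)),s[:250]]))
print(pix(c,[bw(0,0,18),bw(0,27,32),bw(-34,27,42),bw(34,27,42)]))
E
```

```text
[ 0.7 -0.4 -0.2]
14.5833 52.90717435250918 [0.3 0.7 6.7] [ 508.4 -311.8    4.8]
18.2917 52.638117530508794 [-0.93  0.59  0.96  1.8  -0.55  1.05 -1.09] [ 0.  -0.6  0. ]
[[316.98843826 188.69035201]
 [289.25334958 192.5482384 ]
 [289.36969967 228.79514892]
 [287.0694047  159.63415342]]
```

View pics/v3.png

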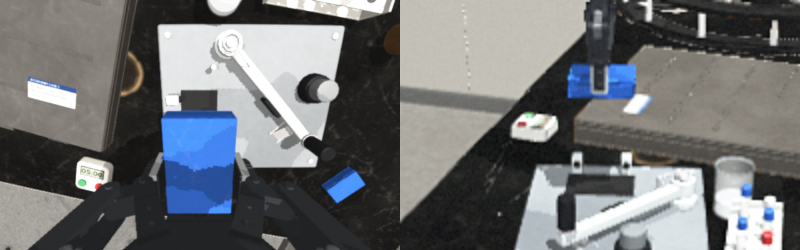

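```bash
python3 - <<'E'
from h import *; from bench import *
R=down(YAW-np.pi/2)
env.servo_line(bw(0,-1,60),120,R); env.servo_line(bw(0,-1,28),60); f0=observe()["contact_force"]
for z in (25.5,24,23,22):
    env.servo_line(bw(0,-1,z),25); o=observe(); f=o["contact_force"]-f0; print(z,f.round(1),o["ee_pos"][2])
    if f[2]>5: break
gripper_to(66); print(observe()["clock"],observe()["contact_force"].round(1))
env.servo_line(bw(0,-1,130),150)
o=observe(); print(o["clock"],o["opening"])
c=viewer.capture("wrist"); im=ortho(c,440,720,-100,180,43,2); cv2.imwrite("pics/v4.png",im)
E
```

```text
25.5 [ 0.2 -0.2 -0. ] 25.571986709774862
24 [ 0.6 -1.2 -0.3] 23.97399959560549
23 [ 0.7  0.6 -0.1] 22.97810119514575
22 [-3.1  1.   9.5] 22.86330549311922
21.3417 [-0.3 -0.   0.1]
22.2083 66.08494513181456
```

View pics/v4.png

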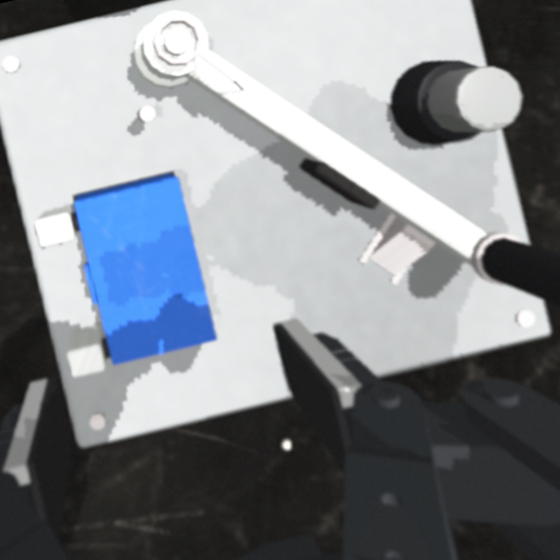

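```bash
python3 - <<'E'
from h import *; from bench import *
env.servo_line(bw(0,-1,23.2),90); gripper_to(0); print(observe()["opening"])
env.servo_line(bw(0,-1,28),40); env.servo_line(bw(-4.4,.2,28),20); env.pause(.2); f0=observe()["contact_force"]
for z in (24,23,22.4):
    env.servo_line(bw(-4.4,.2,z),25); f=observe()["contact_force"]-f0; print(z,f.round(1))
    if f[2]>5: break
gripper_to(66)
env.servo_line(bw(-4.4,.2,130),150)
c=viewer.capture("wrist"); im=ortho(c,440,720,-100,180,43,2); cv2.imwrite("pics/v5.png",im)
print(observe()["clock"])
E
```

```text
52.741884326473176
24 [-0.5  0.1  3.4]
23 [-4.6  0.1 14.3]
26.4583
```

View pics/v5.png

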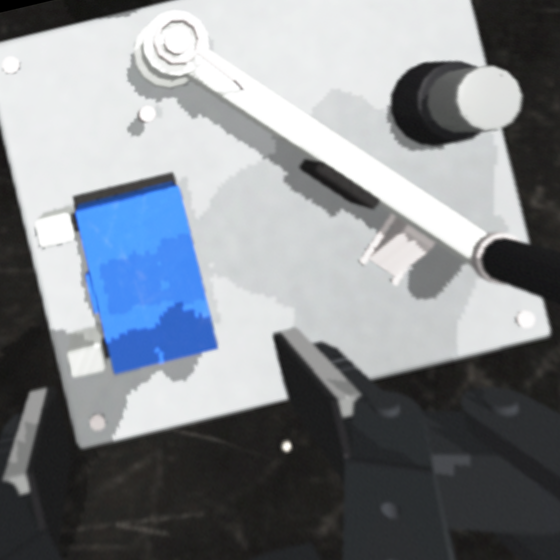

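```bash
python3 - <<'E'
from h import *; from bench import *
c=viewer.capture("wrist")
p=world(c,pix(c,[[671,-64.5,43]]),56)[0]; print("button wrist",p.round(1))
p=(p+[668,-51,56])/2; print(p)
env.servo_line([p[0],p[1],130],150,down(YAW-np.pi/2)); gripper_to(0)
env.servo_line([p[0],p[1],62],90); env.pause(.2); f0=observe()["contact_force"]
for z in np.arange(56,41,-1.):
    env.servo_line([p[0],p[1],z],40); o=observe(); f=o["contact_force"]-f0; print(z,round(o["ee_pos"][2],1),f.round(1))
    if f[2]>20: break
env.pause(.3)
env.servo_line([p[0],p[1],150],120); print(observe()["clock"])
c=viewer.capture("top"); a=ortho(c,440,740,-150,170,43,1.2)
c=viewer.capture("wrist"); b=cv2.resize(ortho(c,440,720,-50,180,43,1.6),None,fx=1,fy=1)
H=max(len(a),len(b)); q=lambda i:cv2.copyMakeBorder(i,0,H-len(i),0,5,0)
cv2.imwrite("pics/v6.png",np.hstack([q(a),q(b)]))
E
```

```text
button wrist [670.  -53.7  56. ]
[668.99168911 -52.33480095  56.        ]
56.0 55.6 [-0.4  0.7 -0.6]
55.0 55.1 [-0.4 -0.2  0.5]
54.0 54.1 [-1.5  0.2  3.2]
53.0 53.0 [-1.8  0.2  1.7]
52.0 51.9 [-0.6  0.3  3.5]
51.0 50.9 [-1.5 -0.6  2.4]
50.0 49.7 [-0.1  0.9  0.2]
49.0 48.7 [0.  0.5 0.3]
48.0 47.8 [-0.4  0.1 -1.3]
47.0 47.5 [-0.5 -0.1  4.6]
46.0 46.4 [-1.6  0.6  5.3]
45.0 45.4 [-0.1  0.4  4.8]
44.0 44.5 [-0.6  0.7  6. ]
43.0 44.0 [-2.8  1.5  8.2]
42.0 43.8 [-4.   1.1 15.1]
34.7833
```

View pics/v6.png

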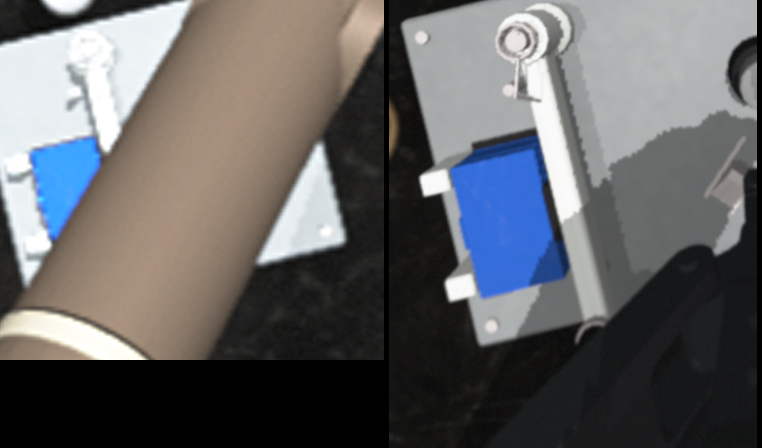

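```bash
python3 - <<'E'
from h import *; from bench import *
o=observe()["ee_pos"]; env.servo_line([o[0],o[1],230],150); env.move_ptp([480,-200,260],down(YAW-np.pi/2+.6))
c=viewer.capture("top"); a=ortho(c,440,740,-150,170,43,2)
cv2.imwrite("pics/v7.png",a); print(observe()["clock"])
E
```

```text
36.575
```

View pics/v7.png

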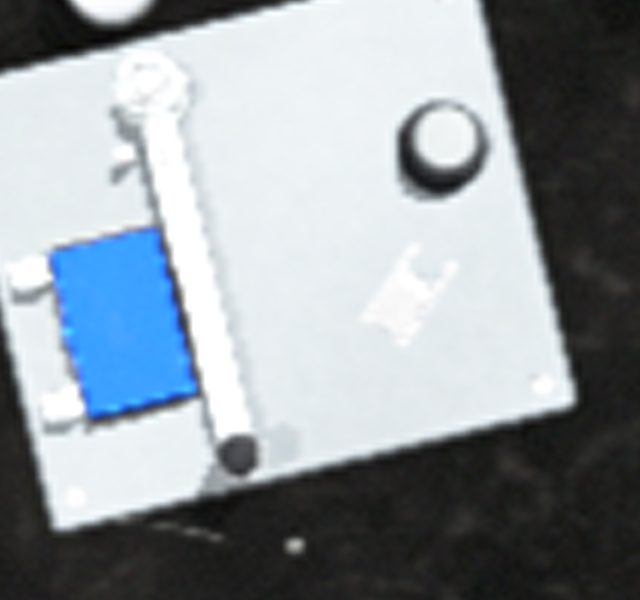

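```bash
python3 -c "
from bench import *
env.pause(.3);print(observe()['contact_force']);env.close_job()"
```

```text
[-1.01967199 -0.59939281 -0.19620722]
the job is handed in; nothing more can be done
```

The job is done and handed in at about 37 s: the blue box is pinned between the sprung arm and both posts.

- **Cocking:** I gripped the handle and swung the arm to about 0.805 rad. On letting it back, the force on the handle reversed near 0.74 rad, so the sear was holding. After I let go, the picture showed the arm still cocked.
- **Placing the box:** I laid the larger blue box flat on the bed, with its small latch tab between the posts. The first placing measured about 4.4 mm off along the bed's x axis, so I gripped it again and moved it. It then measured about 1 mm off in each direction.
- **Trigger:** I pressed the button until it bottomed at about 15 N, about 12 mm down, and the arm snapped shut.
- **Last check:** The final top view shows the arm parallel to the bed's x axis (striker about 0) and the box square against both posts. The gripper was well clear, with about 1 N of residual force reading.
- **Bystanders:** I never went near the timer, bottle, beaker or tape, and I saw no sign that they had moved. I did not measure their positions again at the end.

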